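Stand the turned post up against the bench stop

TASK

Among the pieces on the workbench, a turned wooden post with a ball on one end lies in front of the bench stop. While it is still lying down, push its flat foot up against the stop, then raise the ball end, keeping the foot down on the bench, until the post stands upright close against the front of the stop with its ball on top, and let go. Leave the plain round blank beside it where it lies.

Things in the scene. Friction and masses are not known exactly. Their poses are not given: they have to be found in the camera images.
- post_center (a point): the turned post: light wood, 174 mm long, 150 to 250 g: a foot collar 48 mm across and 18 long, a 38 mm shaft, a 24 mm neck 14 mm long, and a ball 48 mm across at the other end. Point on the axis, half-way along: 87 mm from the foot face, 63 mm from the ball's centre. x runs along it from foot to ball. Starts lying on the bench, foot towards the stop. Gripped by the ball, it swivels in the fingers
- post_foot (a point): centre of the post's flat foot face (48 mm across), on the axis; same axes as the post. At the start it lies 24 mm above the bench and 15 to 60 mm short of the stop's front face, left or right of the stop's middle; the post is within about 9 degrees of square to the face
- stop: the bench stop: dark-wood batten fixed to the bench, 320 mm long, 35 thick, 60 high. Origin on the bench at the foot of its front face, midway along; x points level into the batten (away from the post), y along the face, z up. The front face is the plane x = 0, from y = -160 to +160 mm
- blank_center (a point): bystander: a plain round blank of the same wood, 48 mm across and 174 mm long, an untouched cylinder without ball or neck, lying beside the post, about 140 mm from it; the point is its centre, x runs along it. Other bystanders: mallet, chisel, marking gauge, try square, short standing stub 50 mm high, flat offcut, glue bottle
There are look-alikes about, which are no part of the job. What is shaped like the part that bears post_center but pink is not meant.

How it is judged:
On the way:
1. the post, still lying (within 25 degrees of level), has its foot within 10 mm of the stop's front face (x of post_foot in the frame of stop above -0.01 m and angle between post_center's own x axis and vertical above 1.13 rad and height (world z) of post_foot below 0.04 m), for 0.1 s.
At the end, for the whole second after the job is handed in: the post stands at rest on its foot on the bench, ball up, within 10 degrees of upright, its side within 20 mm of the stop's front face and its axis within the stop's length; the plain blank lies within 30 mm of where it began (angle between post_center's own x axis and vertical below 0.17 rad and height (world z) of post_foot below 0.01 m and x of post_foot in the frame of stop between -0.044 and 0 m and y of post_foot in the frame of stop between -0.16 and 0.16 m and linear speed of post below 0.03 m/s and distance of blank_center from where it was at the start of the episode below 0.03 m); the robot touches nothing.
It fails at once if the post is lifted off the bench: its foot's centre rises above 50 mm (height (world z) of post_foot above 0.05 m).
It fails at once if the plain blank is moved by more than 30 mm (distance of blank_center from where it was at the start of the episode above 0.03 m).
It also fails if it takes over 38 s, if anything falls off the work surface, if the arm or the gripper's body presses on something with over 40 N, if the wrist force passes 120 N, or if a joint passes its speed limit or range.

ROBOT

A 7-joint arm with a two-finger parallel gripper is mounted at the origin on the work surface. World frame = base frame: x ahead of the robot, y to its left, z up, the work surface at z = 0. Lengths are in m, angles in rad, forces in N, time in s.
With the tool pointing down it reaches from about 0.4 to 0.85 m from the base axis. Payload 4.5 kg.
Tool frame: the origin (TCP) lies midway between the tips of the shut fingers; the grasp point (between the pads) lies 19 mm behind it; z points along the fingers, y is the line along which they close (so a half turn about z gives the same grasp; the last joint's range is limited). The gripper opens to 88 mm and grips with 3 to 60 N. Pads are 18 mm wide; open, the fingers measure 123 mm over their backs; the gripper's body (75 mm by 187 mm) begins 45 mm behind the grasp point.
Start: joints at [1.289, 0.689, -0.195, 1.565, 0.157, 0.902, -0.215], TCP at [0.194, -0.594, 0.239] pointing down, gripper open.
Joint ranges: [-3.01, 3.01], [-0.46, 2.08], [-1.47, 1.51], [0.13, 2.56], [-1, 4.14], [0.04, 2.09], [-2.66, 2.66]. Speed limits (rad/s): [2.57, 2.57, 3.14, 3.14, 3.14, 3.14, 3.14].

INTERFACE

Orientations are given as a unit quaternion [x, y, z, w].
In Python, from plant import r, eyes, finish_job gives the robot as it stands. The module is installed in compiled form; this text tells all that it offers.
- The arm moves only by the tool move_arm, never from a script. Its argument "motion" is a list of rows, each a list of 7 numbers: the shift along the tool's x, y, z in mm, then the turn, a rotation vector about the tool's x, y, z in degrees, then the closure, from 0 (fully open) to 1 (shut). A call has 1 to 5 rows; each row is the pose to reach, as a shift and turn from the pose commanded when the call began, along the tool's axes at that moment; what a row does not reach only later rows make up. A row lasts 1/8 s, in which the tool goes at most 62.5 mm and 10.7 degrees, less where a joint would pass 70% of its speed; a pose out of reach is approached as far as the arm can. A call with a gripper value outside its range is refused whole. The fingers move at their own pace and stop on an object; "newtons" is the grip in N (left out, the last holds). Time passes only in rows, so rows that repeat a pose let the fingers close. It gives the time, the measured TCP pose, the force, the opening and the grip force at its end, in the units of the state.
- r.get_state(): the state, without advancing time (a new reading comes with each control period).
- eyes.snapshot(name): name is "scene" or "top" or "wrist"; returns a dict with "frame" (384x512x3 uint8, red, green, blue), "z_map" (384x512 float32, m along the optical axis (not along the pixel's ray), 0 where there is no reading), "intrinsics" (3x3 intrinsics, pixels), "world_to_cam" (4x4, takes a point from world to camera coordinates). Camera axes: x right, y down, z forward; pixel columns grow to the right and rows downward; lengths in m; the calibration is good to about 2 mm. A picture is of the moment at which its call begins.
- finish_job(): hands the job in; it is judged then, once.
The state is a dict: "clock": time; "q": joint angles; "qd": joint speeds; "joint_torque": joint torques, N m; "tool_pos": TCP position; "eef_rot": TCP orientation; "contact_force": force on the tool from outside, world axes, zero at the start; "moment": the same for the moment, N m; "opening": opening from 0.0 (shut) to 1.0 (fully open); "finger_force": force on a finger pad.
Only numpy, scipy, OpenCV 4.12 (cv2) and the standard library are available. Lean on these libraries where they do the work, as an engineer would, in place of code of your own. Each camera call takes 0.05 s, during which the arm holds its last target. There are 200 camera calls.

## Working session

There is one attempt and no reset: what is moved stays moved. The work goes in short steps, Python scripts to look and compute and a tool call to move; the robot and the scene stay as the last step left them, time stands still between calls to the robot, and variables do not carry over. Pictures are saved under pics/ and viewed, at most 10 in all, crops included, and the job is handed in when it is done.

Besides the shell and the picture viewer there is one more tool, called after "Call:" by a JSON object that holds its "method" and its "body". move_arm: Moves the arm, as the interface text tells. Its arguments: {"type":"object","properties":{"motion":{"type":"array","items":{"type":"array","items":{"type":"number"}}},"newtons":{"type":"number"}},"required":["motion"]}

```bash
mkdir -p pics && python3 - <<'E'
from plant import r, eyes
import cv2, numpy as np
for n in ["scene","top"]:
    s=eyes.snapshot(n); np.savez(f"{n}.npz",**s)
    cv2.imwrite(f"pics/{n}0.png",cv2.resize(s["frame"][:,:,::-1],(768,576),interpolation=cv2.INTER_CUBIC))
    print(n,s["intrinsics"].tolist(),s["world_to_cam"].round(3).tolist())
print(r.get_state())
E
```

```text
scene [[469.0989934480329, 0.0, 247.18941205169446], [0.0, 469.0989934480329, 200.47462315186343], [0.0, 0.0, 1.0]] [[-0.27, 0.963, 0.018, 0.181], [0.524, 0.163, -0.836, -0.272], [-0.808, -0.216, -0.548, 1.543], [0.0, 0.0, 0.0, 1.0]]
top [[473.1083548900912, 0.0, 256.9446580357505], [0.0, 473.1083548900912, 189.05896942206604], [0.0, 0.0, 1.0]] [[-0.026, -1.0, -0.006, 0.011], [-0.999, 0.026, -0.024, 0.598], [0.024, 0.005, -1.0, 0.936], [0.0, 0.0, 0.0, 1.0]]
{'clock': 0.1, 'q': array([ 1.28881697,  0.6899123 , -0.19455484,  1.56619604,  0.15732464,
        0.9025108 , -0.21509495]), 'qd': array([-0.00010569, -0.00132992,  0.00040755, -0.00133341, -0.00113267,
       -0.00146985,  0.000469  ]), 'joint_torque': array([-2.48964418e-03, -5.28503323e+01, -1.27157271e+00, -1.53835666e+01,
       -5.26488782e-02,  2.01349707e-03,  4.40550423e-05]), 'tool_pos': array([ 0.19389876, -0.59358323,  0.23799524]), 'eef_rot': array([ 9.87551686e-01,  1.57292731e-01, -1.84534705e-04, -7.94234872e-04]), 'contact_force': array([0.59087583, 0.29947652, 0.21345958]), 'moment': array([0.0430417 , 0.0322662 , 0.00741497]), 'finger_force': 0.0, 'opening': 0.9999804485239688}
```

View pics/top0.png

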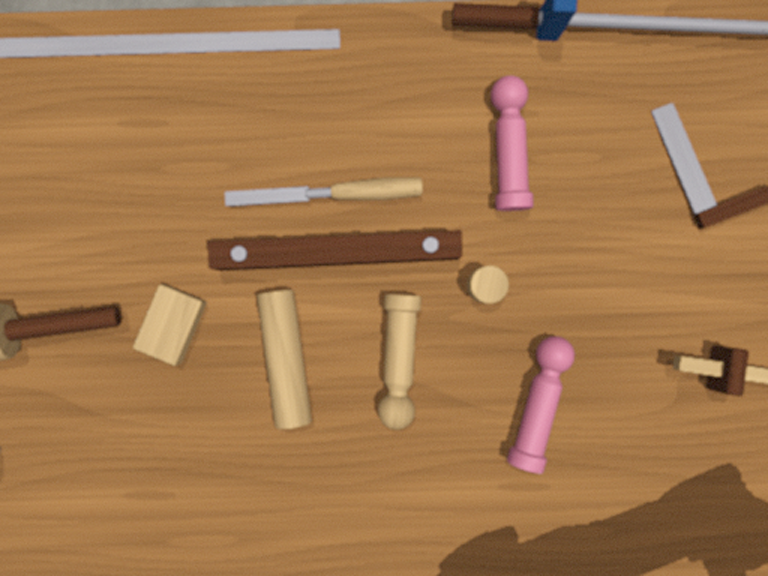

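View pics/scene0.png

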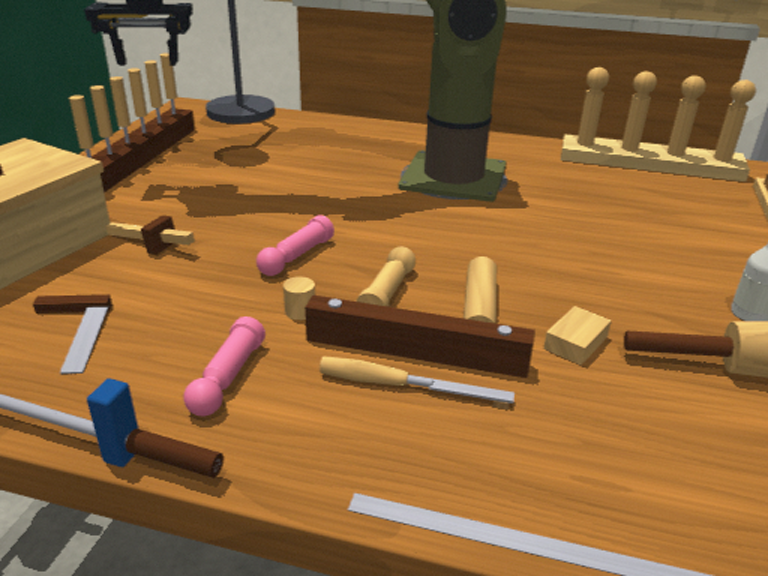

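The top picture shows the dark stop at (210–460, 250). Three things are candidates for the post:
- The light-wood post at about (400, 360), with its foot at (402, 298) and ball at (397, 411).
- Two pink look-alikes at (511, 145) and (542, 405). Pink is excluded.
- The plain blank at (285, 360), which has no ball or neck.

The posts in the rack behind don't lie in front of the stop. The light-wood one fits, so I'll confirm it in a crop and measure.

```bash
cat > h.py <<'E'
import numpy as np, cv2
def cloud(s):
    K,T,z=s["intrinsics"],s["world_to_cam"],s["z_map"]
    v,u=np.indices(z.shape); 
    p=np.stack([(u-K[0,2])/K[0,0]*z,(v-K[1,2])/K[1,1]*z,z],-1)
    return (p-T[:3,3])@T[:3,:3]
def crop(s,u0,u1,v0,v1,name,k=5):
    cv2.imwrite(f"pics/{name}.png",cv2.resize(s["frame"][v0:v1,u0:u1,::-1],None,fx=k,fy=k,interpolation=cv2.INTER_CUBIC))
E
python3 - <<'E'
from h import *
s=dict(np.load("top.npz")); P=cloud(s)
crop(s,130,330,145,295,"crop1",4)
def reg(u0,u1,v0,v1,zmin=.012,zmax=.08):
    Q=P[v0:v1,u0:u1].reshape(-1,3); return Q[(Q[:,2]>zmin)&(Q[:,2]<zmax)]
for n,b in dict(post=(250,284,193,288),blank=(168,210,188,290)).items():
    Q=reg(*b); c=Q[:,:2].mean(0); d=np.linalg.svd(Q[:,:2]-c,full_matrices=0)[2][0]; d*=-np.sign(d[0])
    t=(Q[:,:2]-c)@d; w=(Q[:,:2]-c)@[-d[1],d[0]]
    print(n,c,"dir",d,"deg",np.degrees(np.arctan2(d[1],d[0])),"t",t.min(),t.max(),"foot",c+d*t.min(),"end",c+d*t.max(),"w",w.min(),w.max(),"zmax",Q[:,2].max())
Q=reg(134,312,150,182,.055,.08)
rct=cv2.minAreaRect(Q[:,:2].astype(np.float32)); print("stop",rct,cv2.boxPoints(rct),"z",np.median(Q[:,2]))
Q=reg(250,280,260,290); i=Q[:,2].argmax(); print("ball top",Q[i], "bench",np.median(P[300:340,230:280,2]))
E
```

```text
post [ 0.49892216 -0.01841832] dir [-0.99674244  0.08065054] deg 175.37404042828376 t -0.08304009666920924 0.08912005423205044 foot [ 0.58169175 -0.02511555] end [ 0.41009242 -0.01123074] w -0.022583674029608765 0.023257075478264527 zmax 0.052491554285952605
blank [0.50426646 0.12824095] dir [-0.99307859 -0.11745175] deg -173.2549415829235 t -0.08685203793567982 0.08701736644490743 foot [0.59051736 0.13844187] end [0.41785137 0.1180206 ] w -0.026405554933838365 0.021341276073566583 zmax 0.05508037553615075
stop ((0.641440749168396, 0.05916038155555725), (0.035219158977270126, 0.31994959712028503), 1.1305357217788696) [[ 0.62067825  0.2187566 ]
 [ 0.626991   -0.10113072]
 [ 0.66220325 -0.10043584]
 [ 0.6558905   0.21945149]] z 0.06161217317736206
ball top [ 0.4306043  -0.01200259  0.05172739] bench 0.0012915492721724668
```

View pics/crop1.png

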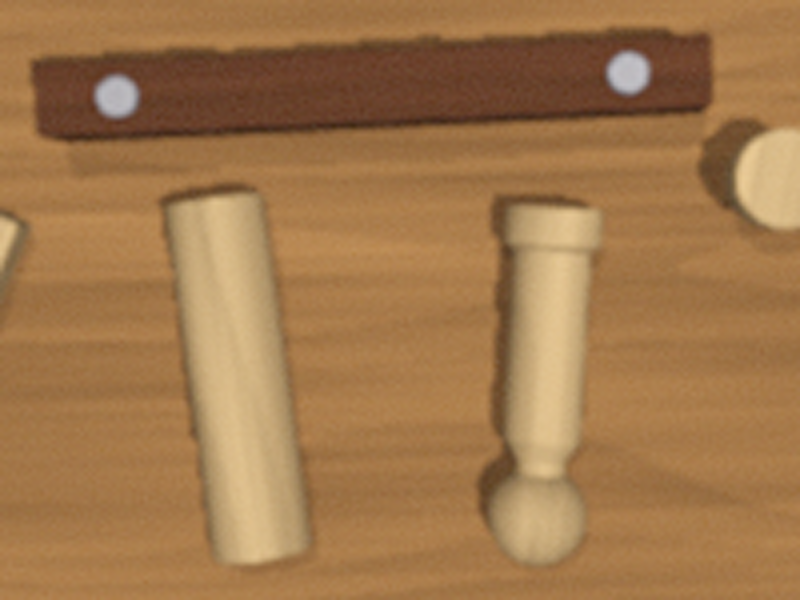

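The crop confirms it: ball at the bottom (535, 515), neck at (540, 465), foot collar at (553, 225), and light wood rather than pink. Next I approach above the ball.

Call:
{"method": "move_arm", "body": {"motion": [[40, -47, 0, 0, 0, 4.5, 0], [80, -94, 0, 0, 0, 9, 0], [120, -141, 0, 0, 0, 13.5, 0], [160, -188, 0, 0, 0, 18, 0], [200, -235, 0, 0, 0, 22.7, 0]], "newtons": 15}}

```text
clock: 0.72
tool_pos: [0.3118, -0.3067, 0.2386]
eef_rot: [0.999, -0.042, 0.0, -0.0]
contact_force: [1.3, 0.1, 0.4]
opening: 1.0
finger_force: 0.0
```

```bash
cat >> h.py <<'E'
from scipy.spatial.transform import Rotation as R
def to(st,x,y,z,yaw):
    "shift mm in tool axes and turn to reach a tool-down pose with tool x at yaw deg"
    A=R.from_quat(st["eef_rot"]); B=R.from_euler("z",yaw,degrees=True)*R.from_euler("x",180,degrees=True)
    return (A.inv().apply(np.array([x,y,z])-st["tool_pos"])*1000).round(1),(A.inv()*B).as_rotvec(degrees=True).round(2)
E
python3 - <<'E'
from h import *; from plant import r
st=r.get_state(); print(st["clock"],st["tool_pos"],to(st,.4325,-.013,.15,-4.6))
E
```

```text
0.725 [ 0.31179462 -0.30667798  0.23864749] (array([  95.8, -302.7,   88.7]), array([-0.01, -0.02, -0.17]))
```

Call:
{"method": "move_arm", "body": {"motion": [[19, -60, 10, 0, 0, 0, 0], [38, -120, 20, 0, 0, 0, 0], [57, -180, 40, 0, 0, 0, 0], [76, -240, 64, 0, 0, 0, 0], [95, -302, 88, 0, 0, 0, 0]]}}

```text
clock: 1.35
tool_pos: [0.4249, -0.0286, 0.1561]
eef_rot: [0.999, -0.04, 0.0, 0.0]
contact_force: [0.9, -0.5, -0.1]
opening: 1.003
finger_force: 0.0
```

Call:
{"method": "move_arm", "body": {"motion": [[0, 0, 0, 0, 0, 0, 0], [0, 0, 0, 0, 0, 0, 0]]}}

```text
clock: 1.6
tool_pos: [0.4236, -0.0309, 0.1567]
eef_rot: [0.999, -0.04, -0.001, 0.0]
contact_force: [-0.1, 0.3, 0.8]
opening: 1.004
finger_force: 0.0
```

```bash
python3 - <<'E'
from h import *; from plant import r,eyes
s=eyes.snapshot("wrist"); cv2.imwrite("pics/w1.png",s["frame"][:,:,::-1])
P=cloud(s); Q=P.reshape(-1,3); m=(abs(Q[:,0]-.4325)<.04)&(abs(Q[:,1]+.013)<.04)&(Q[:,2]>.015)&(Q[:,2]<.06); Q=Q[m]
print(len(Q), Q.min(0),Q.max(0), "top",Q[Q[:,2]>Q[:,2].max()-.004].mean(0) if len(Q) else 0)
# sphere fit on ball part
from scipy.optimize import least_squares
B=Q[Q[:,0]<.44]
f=least_squares(lambda c:np.linalg.norm(B-c,axis=1)-.024,[.4325,-.013,.024],loss="soft_l1",f_scale=.001); print("ball",f.x,f.cost)
st=r.get_state(); print(st["clock"],st["tool_pos"],to(st,.4325,-.013,.007,-4.6))
E
```

```text
2124 [ 0.41063053 -0.03856162  0.02204572] [0.47246667 0.00810695 0.04874279] top [ 0.43277902 -0.01522245  0.0460521 ]
ball [ 0.4326798  -0.01517391  0.0229714 ] 9.850730367210447e-05
1.65 [ 0.4235246  -0.03180161  0.15693991] (array([  7.5, -19.6, 149.9]), array([ 0.06,  0.03, -0.12]))
```

View pics/w1.png

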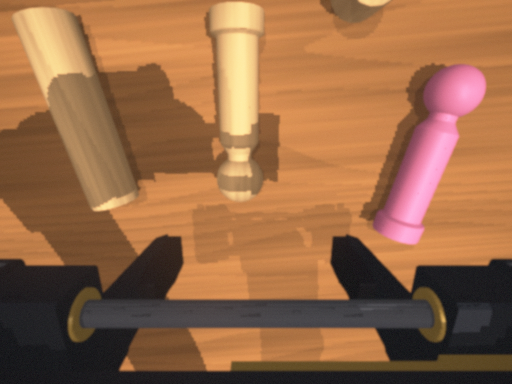

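The wrist picture shows the post's ball at (240, 180), a little left of the middle of the fingers at x≈257. Nothing lies within the descent path.

Call:
{"method": "move_arm", "body": {"motion": [[8, -18, 20, 0, 0, 0, 0], [8, -18, 60, 0, 0, 0, 0], [8, -18, 100, 0, 0, 0, 0], [8, -18, 135, 0, 0, 0, 0], [8, -18, 149, 0, 0, 0, 0]]}}

```text
clock: 2.28
tool_pos: [0.4433, -0.0166, 0.0244]
eef_rot: [0.999, -0.042, -0.011, 0.001]
contact_force: [-0.2, -0.3, 1.4]
opening: 0.996
finger_force: 0.0
```

Call:
{"method": "move_arm", "body": {"motion": [[0, 0, 0, 0, 0, 0, 0], [0, 0, 0, 0, 0, 0, 0.2]]}}

```text
clock: 2.52
tool_pos: [0.4429, -0.0154, 0.0262]
eef_rot: [0.999, -0.041, -0.011, 0.001]
contact_force: [-0.2, 0.7, -0.6]
opening: 0.911
finger_force: 0.0
```

```bash
python3 - <<'E'
from h import *; from plant import r
st=r.get_state(); print(st["clock"],st["tool_pos"],st["opening"],to(st,.4327,-.0148,.007,-4.6))
E
```

```text
2.525 [ 0.44290813 -0.01540169  0.02615187] 0.9106661349138929 (array([-9.8,  0.2, 19.4]), array([ 0.15,  1.21, -0.14]))
```

```bash
python3 - <<'E'
from plant import r
st=r.get_state(); print(st["q"].round(3),st["qd"].round(3))
E
```

```text
[-0.056  0.9   -0.02   2.223  0.365  0.043 -2.088] [-0.012 -0.004 -0.002 -0.001  0.014 -0.    -0.018]
```

Call:
{"method": "move_arm", "body": {"motion": [[-8, 0, 10, 0, 0, 0, 0.2], [-10, 0, 19, 0, 1, 0, 0.2], [-10, 0, 19, 0, 1, 0, 0.2]]}}

```text
clock: 2.9
tool_pos: [0.4436, -0.0144, 0.0156]
eef_rot: [0.999, -0.04, -0.012, 0.001]
contact_force: [1.3, -0.4, -0.1]
opening: 0.797
finger_force: 0.0
```

```bash
python3 - <<'E'
from h import *; from plant import r
st=r.get_state(); print(st["q"].round(3),st["tool_pos"],st["opening"],to(st,.4327,-.0148,.007,-4.6))
E
```

```text
[-0.044  0.922 -0.044  2.218  0.928  0.043 -2.65 ] [ 0.44360155 -0.01436108  0.01560199] 0.7970510139914302 (array([-10.6,   1.3,   8.9]), array([ 0.17,  1.37, -0.01]))
```

Straight down, this close in, joint 6 sits at its lower limit (wrist singularity). I'll rise and tilt the fingers back towards the base, which raises q6, then come down again.

Call:
{"method": "move_arm", "body": {"motion": [[0, 0, -30, 0, 0, 0, 0.2], [0, 0, -60, 0, -4, 0, 0.2], [0, 0, -70, 0, -8, 0, 0.2], [0, 0, -70, 0, -14, 0, 0.2], [0, 0, -70, 0, -14, 0, 0.2]]}}

```text
clock: 3.52
tool_pos: [0.4457, -0.0135, 0.0852]
eef_rot: [0.99, -0.042, -0.134, -0.006]
contact_force: [1.3, -0.0, 1.5]
opening: 0.8
finger_force: 0.0
```

```bash
cat >> h.py <<'E'
def pose(yaw,tilt):
    "tool-down with tool x at yaw, fingers leaning back to the base by tilt deg"
    return R.from_euler("z",yaw,degrees=True)*R.from_euler("x",180,degrees=True)*R.from_euler("y",-tilt,degrees=True)
def tog(st,g,yaw,tilt):
    "shift (tool axes, mm) and turn to bring the grasp point (19 mm behind TCP) to g"
    A=R.from_quat(st["eef_rot"]); B=pose(yaw,tilt); p=np.array(g)+B.apply([0,0,.019])
    return (A.inv().apply(p-st["tool_pos"])*1000).round(1),(A.inv()*B).as_rotvec(degrees=True).round(2),p.round(4)
E
python3 - <<'E'
from h import *; from plant import r
st=r.get_state(); print(st["q"].round(3),st["tool_pos"],st["eef_rot"],st["opening"],tog(st,[.4327,-.0148,.027],-4.6,15))
E
```

```text
[ 0.314  0.902 -0.618  1.953  0.601  0.771 -2.338] [ 0.44570582 -0.01346677  0.08524547] [ 0.9900315  -0.04230422 -0.13422104 -0.0057186 ] 0.7995363914939169 (array([ 3.3,  2.5, 78.6]), array([-0.08,  0.44, -0.28]), array([ 0.4278, -0.0144,  0.0086]))
```

Call:
{"method": "move_arm", "body": {"motion": [[3, 2.5, 20, 0, 0, 0, 0.2], [3, 2.5, 45, 0, 0, 0, 0.2], [3, 2.5, 65, 0, 0, 0, 0.2], [3, 2.5, 77, 0, 0, 0, 0.2], [3, 2.5, 77, 0, 0, 0, 0.2]]}}

```text
clock: 4.15
tool_pos: [0.4262, -0.0151, 0.0101]
eef_rot: [0.99, -0.04, -0.135, -0.004]
contact_force: [-0.6, -0.5, 0.8]
opening: 0.801
finger_force: 0.0
```

```bash
python3 - <<'E'
from h import *; from plant import r
st=r.get_state(); print(st["q"].round(3),st["tool_pos"],st["eef_rot"],st["opening"],tog(st,[.4327,-.0148,.027],-4.6,15))
E
```

```text
[ 0.254  1.013 -0.508  2.019  0.735  0.591 -2.442] [ 0.42617707 -0.01507045  0.01008401] [ 0.99005714 -0.03951809 -0.13495149 -0.003645  ] 0.8013775601318848 (array([ 1.9, -0.8,  1. ]), array([0.21, 0.52, 0.  ]), array([ 0.4278, -0.0144,  0.0086]))
```

Call:
{"method": "move_arm", "body": {"motion": [[2, -1, 1, 0, 0, 0, 0.5], [2, -1, 1, 0, 0, 0, 1], [2, -1, 1, 0, 0, 0, 1], [2, -1, 1, 0, 0, 0, 1], [2, -1, 1, 0, 0, 0, 1]], "newtons": 15}}

```text
clock: 4.78
tool_pos: [0.4296, -0.0143, 0.0089]
eef_rot: [0.99, -0.04, -0.134, -0.004]
contact_force: [0.7, 1.0, 3.1]
opening: 0.532
finger_force: 15.0
```

```bash
python3 - <<'E'
from h import *; from plant import r
st=r.get_state(); A=R.from_quat(st["eef_rot"]); g=st["tool_pos"]-A.apply([0,0,.019]); print("grasp",g)
# ball goal after push: foot flush, post square to the face
n=np.array([np.cos(np.radians(1.13)),np.sin(np.radians(1.13))])
for gap in (.004,0):
  y=-.0148; f=np.array([.6255+.0197*(-.0148+.025)*-1,y]); b=f-n*(gap+.150); print(gap,b,tog(st,[b[0],b[1],g[2]],1.1,15))
E
```

```text
grasp [ 0.43466304 -0.01469636  0.02721265]
0.004 [ 0.47132901 -0.01783703] (array([35.6,  0.6, -9.7]), array([-1.32,  0.36, -5.51]), array([ 0.4664, -0.0179,  0.0089]))
0 [ 0.47532823 -0.01775814] (array([ 39.5,   0.2, -10.8]), array([-1.32,  0.36, -5.51]), array([ 0.4704, -0.0179,  0.0089]))
```

Gripped: the opening is about 47 mm at 15 N. Now I push the foot to the stop while squaring the yaw.

Call:
{"method": "move_arm", "body": {"motion": [[8, 0, -2.2, -0.2, 0, -1, 1], [16, 0, -4.4, -0.5, 0, -2.5, 1], [24, 0, -6.5, -1, 0.2, -4, 1], [31, 0.3, -8.4, -1.3, 0.3, -5.5, 1], [36, 0.5, -9.8, -1.3, 0.3, -5.5, 1]]}}

```text
clock: 5.4
tool_pos: [0.4643, -0.018, 0.0088]
eef_rot: [0.991, 0.01, -0.134, 0.002]
contact_force: [-5.1, 0.6, 6.5]
opening: 0.533
finger_force: 15.0
```

Call:
{"method": "move_arm", "body": {"motion": [[2, 0, -0.5, 0, 0, 0, 1], [4, 0, -1, 0, 0, 0, 1], [5, 0, -1.3, 0, 0, 0, 1]]}}

```text
clock: 5.78
tool_pos: [0.4692, -0.0181, 0.0088]
eef_rot: [0.991, 0.01, -0.134, 0.002]
contact_force: [-5.8, -0.4, 7.2]
opening: 0.533
finger_force: 15.0
```

```bash
python3 - <<'E'
from h import *; from plant import r,eyes
s=eyes.snapshot("top"); crop(s,180,340,140,290,"top1",4); P=cloud(s)
st=r.get_state(); A=R.from_quat(st["eef_rot"]); g=st["tool_pos"]-A.apply([0,0,.019]); print("grasp",g,st["contact_force"],st["finger_force"],st["opening"],st["clock"],st["q"].round(3))
s=eyes.snapshot("scene"); crop(s,200,360,150,270,"sc1",5)
E
```

```text
grasp [ 0.47442156 -0.017996    0.02709105] [-5.00179178 -0.23600031  7.52023342] 15.017982758581638 0.5364424643392799 5.825 [ 0.267  1.044 -0.556  1.89   0.724  0.719 -2.309]
```

View pics/top1.png

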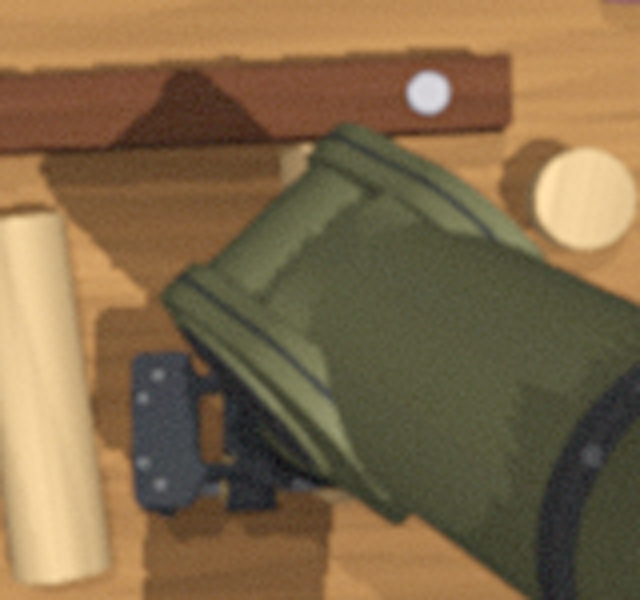

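The arm hides most of the post. A corner of the foot shows at (297, 165), right against the stop's front edge at about row 147. I'll get the gap from the depth maps.

```bash
python3 - <<'E'
from h import *; from plant import eyes
for n in ("top","scene"):
    s=eyes.snapshot(n); P=cloud(s); f=s["frame"].astype(int)
    Q=P.reshape(-1,3); C=f.reshape(-1,3)
    m=(Q[:,0]>.56)&(Q[:,0]<.66)&(Q[:,1]>-.06)&(Q[:,1]<.04)&(Q[:,2]>.03)&(Q[:,2]<.075)
    for x0 in np.arange(.59,.65,.004):
        k=m&(abs(Q[:,0]-x0-.002)<.002)
        if k.any(): print(n,x0.round(3),k.sum(),Q[k][:,1].min().round(3),Q[k][:,1].max().round(3),"z",Q[k][:,2].min().round(3),Q[k][:,2].max().round(3),C[k].mean(0).round())
E
```

```text
top 0.602 5 0.005 0.009 z 0.032 0.04 [130. 105.  72.]
top 0.606 9 0.001 0.008 z 0.031 0.045 [143. 117.  82.]
top 0.61 12 -0.001 0.008 z 0.033 0.046 [149. 123.  85.]
top 0.614 12 -0.002 0.008 z 0.032 0.045 [149. 124.  86.]
top 0.618 13 -0.004 0.008 z 0.036 0.047 [151. 125.  87.]
top 0.622 40 -0.044 0.04 z 0.031 0.064 [71. 46. 31.]
top 0.626 103 -0.059 0.04 z 0.052 0.065 [98. 63. 43.]
top 0.63 106 -0.059 0.039 z 0.058 0.067 [112.  72.  49.]
top 0.634 111 -0.059 0.039 z 0.057 0.066 [119.  77.  54.]
top 0.638 111 -0.059 0.039 z 0.057 0.068 [121.  81.  59.]
top 0.642 109 -0.059 0.039 z 0.057 0.068 [125.  85.  63.]
top 0.646 112 -0.059 0.039 z 0.058 0.068 [132.  90.  68.]
top 0.65 108 -0.057 0.039 z 0.058 0.066 [129.  84.  60.]
scene 0.59 11 -0.023 -0.0 z 0.038 0.045 [157. 125.  75.]
scene 0.594 9 -0.027 -0.006 z 0.04 0.045 [155. 123.  75.]
scene 0.602 2 -0.013 -0.006 z 0.047 0.047 [148. 116.  68.]
scene 0.606 6 -0.021 -0.01 z 0.047 0.05 [150. 117.  70.]
scene 0.622 6 -0.032 0.035 z 0.059 0.06 [99. 65. 36.]
scene 0.626 33 -0.051 0.039 z 0.059 0.062 [100.  61.  35.]
scene 0.63 46 -0.057 0.039 z 0.059 0.062 [97. 57. 33.]
scene 0.634 52 -0.06 0.037 z 0.058 0.064 [100.  60.  37.]
scene 0.638 38 -0.057 0.038 z 0.059 0.065 [102.  64.  42.]
scene 0.642 55 -0.06 0.039 z 0.059 0.066 [110.  72.  50.]
scene 0.646 57 -0.059 0.038 z 0.058 0.066 [109.  69.  44.]
scene 0.65 56 -0.06 0.039 z 0.059 0.066 [110.  70.  46.]
```

View pics/sc1.png

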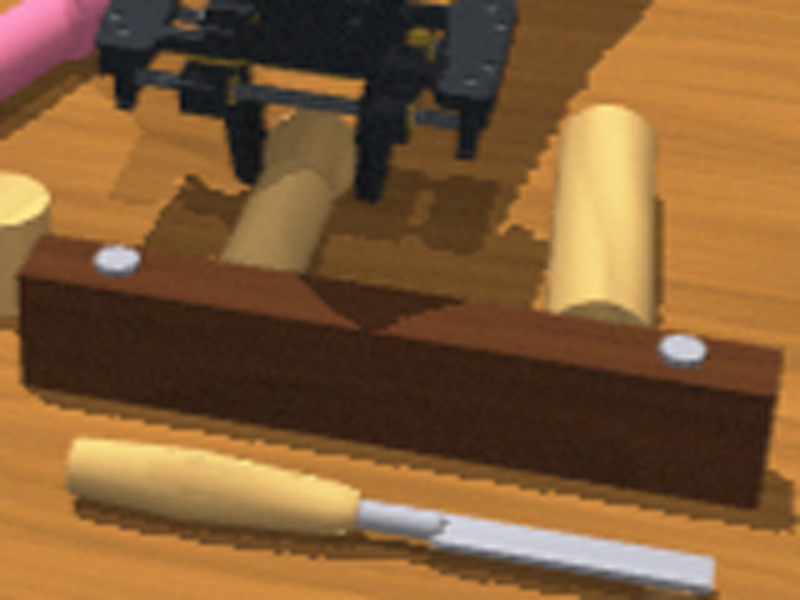

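The scene picture shows the post between the fingers (ball at 310, 150), running square to the stop, and the blank untouched at (605, 210). The foot face is within about 3 mm of the stop, so I'll push a touch more to feel contact.

Call:
{"method": "move_arm", "body": {"motion": [[1, 0, -0.3, 0, 0, 0, 1], [2, 0, -0.5, 0, 0, 0, 1], [3, 0, -0.8, 0, 0, 0, 1], [3, 0, -0.8, 0, 0, 0, 1]]}}

```text
clock: 6.48
tool_pos: [0.4725, -0.018, 0.0088]
eef_rot: [0.991, 0.01, -0.134, 0.002]
contact_force: [-5.6, -0.2, 8.7]
opening: 0.535
finger_force: 15.0
```

Call:
{"method": "move_arm", "body": {"motion": [[1, 0, -0.3, 0, 0, 0, 1], [2, 0, -0.5, 0, 0, 0, 1], [2, 0, -0.5, 0, 0, 0, 1]]}}

```text
clock: 6.85
tool_pos: [0.473, -0.0181, 0.0088]
eef_rot: [0.991, 0.01, -0.135, 0.002]
contact_force: [-7.7, -0.4, 9.0]
opening: 0.528
finger_force: 15.0
```

```bash
python3 - <<'E'
from h import *; from plant import r,eyes
st=r.get_state(); A=R.from_quat(st["eef_rot"]); g=st["tool_pos"]-A.apply([0,0,.019]); print("grasp",g,st["contact_force"],st["clock"])
s=eyes.snapshot("top"); P=cloud(s); Q=P.reshape(-1,3); C=s["frame"].reshape(-1,3).astype(int)
m=(Q[:,0]>.59)&(Q[:,0]<.64)&(Q[:,1]>-.01)&(Q[:,1]<.01)&(Q[:,2]>.03)&(Q[:,2]<.052)&(C[:,1]>105); print("foot max x",np.sort(Q[m][:,0])[-6:])
# ladder path of the ball: foot edge a gap off the face
n=np.array([np.cos(np.radians(1.13)),np.sin(np.radians(1.13)),0])
for th in (0,15,30,45,60,75,85,90):
    t=np.radians(th); c,s_=np.cos(t),np.sin(t)
    h=-24*s_-150*c; z=24*c+150*s_
    print(th,"dx",round(h+150,1),"dz",round(z-24,1), "with",tog(st,g+n*(h+150)/1e3+[0,0,(z-24)/1e3],1.1,15)[0])
E
```

```text
grasp [ 0.47806068 -0.01795655  0.02708023] [-7.69781794 -0.40064214  9.04744709] 6.85
foot max x [0.62099456 0.62234558 0.62247319 0.62249099 0.62414553 0.62439123]
0 dx 0.0 dz 0.0 with [ 0.2 -0.  -0. ]
15 dx -1.1 dz 38.0 with [-11.1   0.  -36.3]
30 dx 8.1 dz 71.8 with [-11.3   0.1 -71.3]
45 dx 27.0 dz 99.0 with [-4.000e-01  1.000e-01 -1.026e+02]
60 dx 54.2 dz 117.9 with [ 2.080e+01  1.000e-01 -1.281e+02]
75 dx 88.0 dz 127.1 with [  50.8    0.2 -146.1]
85 dx 113.0 dz 127.5 with [  74.8    0.2 -153.2]
90 dx 126.0 dz 126.0 with [  87.7    0.2 -155.2]
```

The last 2 mm command moved only 0.5 mm and the force rose, so the foot is against the stop. I ease the grip to 8 N so the ball can swivel, and lift a little to check that the foot stays down.

Call:
{"method": "move_arm", "body": {"motion": [[-2, 0, 0, 0, 0, 0, 1], [-4, 0, -3, 0, 0, 0, 1], [-6, 0, -7, 0, 0, 0, 1], [-8.4, 0, -13.8, 0, 0, 0, 1], [-8.4, 0, -13.8, 0, 0, 0, 1]], "newtons": 8}}

```text
clock: 7.52
tool_pos: [0.4719, -0.0179, 0.0244]
eef_rot: [0.991, 0.009, -0.132, 0.001]
contact_force: [-4.0, -0.3, -1.8]
opening: 0.537
finger_force: 8.0
```

```bash
cat > look.py <<'E'
from h import *; from plant import r,eyes
import sys
st=r.get_state(); A=R.from_quat(st["eef_rot"]); g=st["tool_pos"]-A.apply([0,0,.019]); print("grasp",g.round(4),st["contact_force"].round(1),st["opening"],st["clock"],st["q"].round(2))
for n in ("top","scene"):
    s=eyes.snapshot(n); P=cloud(s); Q=P.reshape(-1,3); C=s["frame"].reshape(-1,3).astype(int)
    m=(Q[:,0]>.45)&(Q[:,0]<.625)&(abs(Q[:,1]+.018)<.032)&(Q[:,2]>.012)&(Q[:,2]<.2)&(C[:,0]-C[:,2]>40)&(C[:,0]>90)
    print(n,m.sum())
    for x0 in np.arange(.45,.625,.0125):
        k=m&(Q[:,0]>=x0)&(Q[:,0]<x0+.0125)
        if k.sum()>3: print("  x",x0.round(3),k.sum(),"y",Q[k][:,1].mean().round(3),"z",np.percentile(Q[k][:,2],[5,95]).round(3))
if len(sys.argv)>1: crop(s,*map(int,sys.argv[2:6]),sys.argv[1],5)
E
python3 look.py
```

```text
grasp [ 0.4768 -0.0178  0.0428] [-4.  -0.3 -1.8] 0.5365072566681387 7.525 [ 0.28  1.02 -0.57  1.89  0.7   0.74 -2.3 ]
top 85
  x 0.45 19 y -0.011 z [0.049 0.058]
  x 0.6 14 y 0.006 z [0.034 0.044]
  x 0.613 49 y 0.002 z [0.035 0.048]
scene 630
  x 0.462 25 y -0.018 z [0.053 0.076]
  x 0.475 94 y -0.014 z [0.037 0.063]
  x 0.488 106 y -0.015 z [0.036 0.058]
  x 0.5 14 y -0.015 z [0.046 0.108]
  x 0.513 55 y -0.013 z [0.039 0.102]
  x 0.525 55 y -0.012 z [0.037 0.053]
  x 0.538 49 y -0.013 z [0.037 0.053]
  x 0.55 59 y -0.013 z [0.036 0.052]
  x 0.563 55 y -0.011 z [0.036 0.05 ]
  x 0.575 60 y -0.012 z [0.033 0.049]
  x 0.588 46 y -0.014 z [0.038 0.047]
  x 0.6 10 y -0.012 z [0.044 0.051]
```

The ball rose 15 mm while the foot's top stayed at 48 mm, so it swivels as hoped. I continue along the arc.

Call:
{"method": "move_arm", "body": {"motion": [[-7.5, 0, -21.3, 0, 0, 0, 1], [-8.8, 0, -33.3, 0, 0, 0, 1], [-8.8, 0, -44.9, 0, 0, 0, 1], [-7.6, 0, -56.3, 0, 0, 0, 1], [-5.1, 0, -67.3, 0, 0, 0, 1]]}}

```text
clock: 8.25
tool_pos: [0.4853, -0.0176, 0.091]
eef_rot: [0.991, 0.009, -0.131, 0.001]
contact_force: [0.6, 0.4, -1.6]
opening: 0.535
finger_force: 8.0
```

```bash
python3 look.py sc2 200 360 130 250
```

```text
grasp [ 0.4903 -0.0175  0.1093] [ 0.6  0.4 -1.6] 0.5348819625572689 8.25 [ 0.31  0.93 -0.65  1.84  0.61  0.88 -2.22]
top 12
  x 0.462 12 y -0.007 z [0.112 0.121]
scene 1009
  x 0.475 15 y -0.016 z [0.121 0.13 ]
  x 0.488 103 y -0.017 z [0.094 0.138]
  x 0.5 178 y -0.015 z [0.098 0.126]
  x 0.513 64 y -0.015 z [0.091 0.157]
  x 0.525 95 y -0.014 z [0.08  0.176]
  x 0.538 115 y -0.013 z [0.073 0.095]
  x 0.55 102 y -0.012 z [0.063 0.084]
  x 0.563 103 y -0.013 z [0.054 0.076]
  x 0.575 106 y -0.012 z [0.044 0.067]
  x 0.588 100 y -0.013 z [0.042 0.06 ]
  x 0.6 28 y -0.015 z [0.043 0.052]
```

View pics/sc2.png

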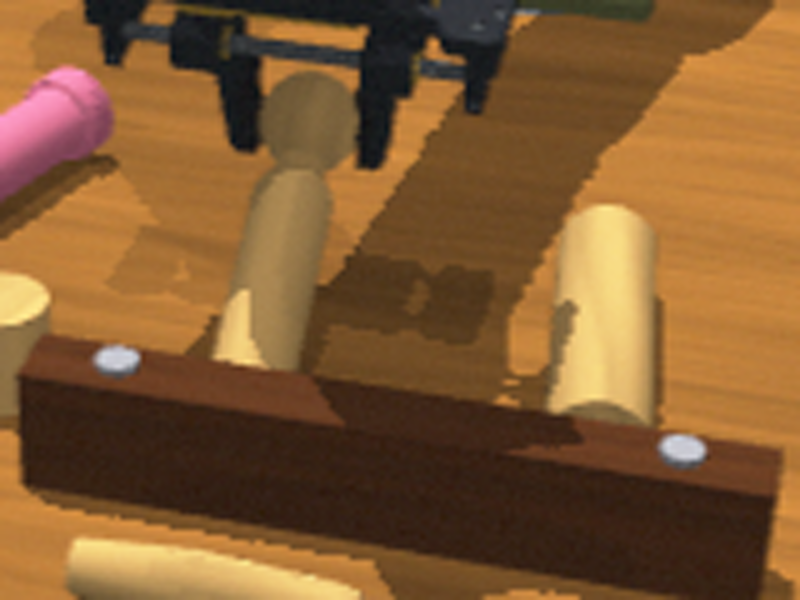

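The scene picture shows the post raised about 35°: ball at (312, 120), shaft running down behind the stop at (260, 360). Depth puts its lower end on the bench. On along the arc.

Call:
{"method": "move_arm", "body": {"motion": [[2.1, 0, -9.5, 0, 0, 0, 1], [6.9, 0, -19.3, 0, 0, 0, 1], [12.9, 0, -28.6, 0, 0, 0, 1], [20, 0, -37, 0, 0, 0, 1], [28.2, 0, -44.8, 0, 0, 0, 1]]}}

```text
clock: 8.98
tool_pos: [0.5244, -0.0168, 0.1265]
eef_rot: [0.991, 0.009, -0.131, 0.001]
contact_force: [1.4, 0.4, -0.7]
opening: 0.537
finger_force: 8.0
```

```bash
python3 look.py
```

```text
grasp [ 0.5294 -0.0167  0.1449] [ 1.4  0.4 -0.7] 0.5374128591443458 8.975 [ 0.31  0.91 -0.68  1.7   0.55  1.02 -2.15]
top 52
  x 0.5 42 y -0.011 z [0.147 0.16 ]
  x 0.513 10 y -0.008 z [0.155 0.161]
scene 1102
  x 0.513 10 y -0.015 z [0.156 0.165]
  x 0.525 77 y -0.015 z [0.129 0.167]
  x 0.538 232 y -0.013 z [0.121 0.162]
  x 0.55 173 y -0.014 z [0.103 0.15 ]
  x 0.563 197 y -0.013 z [0.078 0.117]
  x 0.575 191 y -0.013 z [0.057 0.096]
  x 0.588 172 y -0.013 z [0.044 0.075]
  x 0.6 48 y -0.014 z [0.045 0.056]
```

Call:
{"method": "move_arm", "body": {"motion": [[9.1, 0, -7, 0, 0, 0, 1], [19.1, 0, -12.9, 0, 0, 0, 1], [30.1, 0, -17.9, 0, 0, 0, 1], [41.7, 0, -21.9, 0, 0, 0, 1], [51.6, 0, -24.4, 0, 0, 0, 1]]}}

```text
clock: 9.7
tool_pos: [0.5806, -0.0155, 0.137]
eef_rot: [0.991, 0.009, -0.131, 0.001]
contact_force: [-1.1, 0.6, 5.5]
opening: 0.538
finger_force: 8.0
```

```bash
python3 look.py sc3 200 360 110 230
```

```text
grasp [ 0.5855 -0.0154  0.1553] [-1.1  0.6  5.5] 0.5379106789684553 9.7 [ 0.29  0.96 -0.68  1.51  0.53  1.15 -2.08]
top 174
  x 0.55 17 y -0.016 z [0.154 0.164]
  x 0.563 157 y -0.015 z [0.159 0.174]
scene 1010
  x 0.575 39 y -0.012 z [0.117 0.176]
  x 0.588 288 y -0.01 z [0.075 0.175]
  x 0.6 609 y -0.013 z [0.057 0.165]
  x 0.613 73 y -0.015 z [0.054 0.084]
```

View pics/sc3.png

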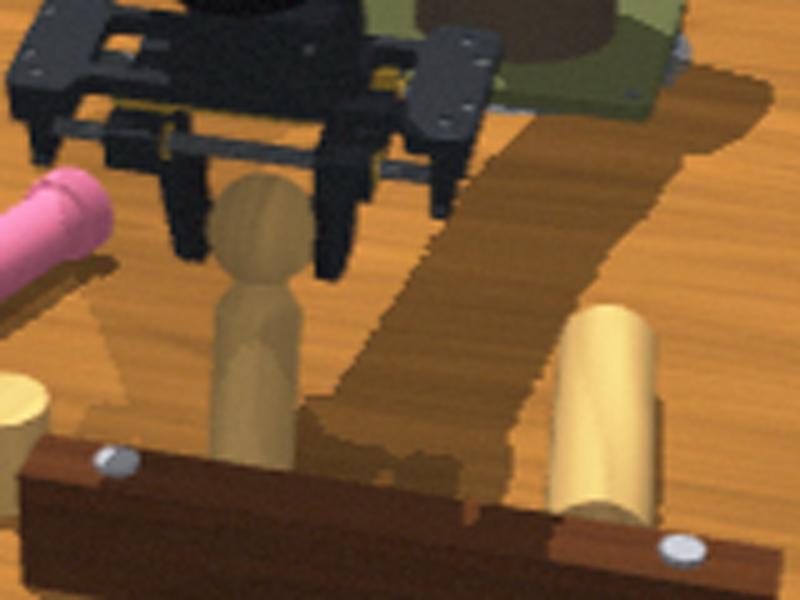

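The scene picture shows the post almost upright: ball at (262, 230), shaft straight down behind the stop at (255, 460). I finish the last degrees.

Call:
{"method": "move_arm", "body": {"motion": [[4, 0, -0.8, 0, 0, 0, 1], [8, 0, -1.7, 0, 0, 0, 1], [12, 0, -2.5, 0, 0, 0, 1], [15, 0, -3, 0, 0, 0, 1], [15, 0, -3, 0, 0, 0, 1]]}}

```text
clock: 10.42
tool_pos: [0.596, -0.0151, 0.1356]
eef_rot: [0.991, 0.009, -0.131, 0.001]
contact_force: [0.4, -0.0, 5.5]
opening: 0.536
finger_force: 8.0
```

```bash
cat > up.py <<'E'
from h import *; from plant import r,eyes
st=r.get_state(); A=R.from_quat(st["eef_rot"]); g=st["tool_pos"]-A.apply([0,0,.019]); print("grasp",g.round(4),st["contact_force"].round(1),st["moment"].round(2),st["opening"],st["clock"])
s=eyes.snapshot("scene"); P=cloud(s); Q=P.reshape(-1,3); C=s["frame"].reshape(-1,3).astype(int)
m=(Q[:,0]>.53)&(Q[:,0]<.64)&(abs(Q[:,1]+.016)<.04)&(Q[:,2]>.066)&(Q[:,2]<.19)&(C[:,0]-C[:,2]>25)
# front surface: per height slice, front-most x and centre y
for z0 in np.arange(.066,.185,.01):
    k=m&(Q[:,2]>=z0)&(Q[:,2]<z0+.01)
    if k.sum()>5: print(z0.round(3),k.sum(),"x95",np.percentile(Q[k][:,0],95).round(4),"y",np.percentile(Q[k][:,1],[5,95]).round(4))
from scipy.optimize import least_squares
S=Q[m&(Q[:,2]<.108)]
f=least_squares(lambda p:np.hypot(S[:,0]-p[0]-p[2]*(S[:,2]-.09),S[:,1]-p[1]-p[3]*(S[:,2]-.09))-.019,[.6,-.016,0,0],loss="soft_l1",f_scale=.001)
print("axis at z=.09",f.x[:2].round(4),"tilt x,y deg",np.degrees(f.x[2:]).round(1),"foot",(f.x[:2]-.09*f.x[2:]).round(4))
E
python3 up.py
```

```text
grasp [ 0.601  -0.0151  0.154 ] [ 0.4 -0.   5.5] [-0.   -0.09  0.02] 0.5361004624776531 10.425
0.066 68 x95 0.6208 y [-0.0278  0.0032]
0.076 69 x95 0.6195 y [-0.0279  0.0031]
0.086 67 x95 0.6195 y [-0.0297  0.003 ]
0.096 70 x95 0.619 y [-0.0284  0.0029]
0.106 78 x95 0.6192 y [-0.0297  0.0034]
0.116 89 x95 0.616 y [-0.0279  0.0003]
0.126 32 x95 0.6136 y [-0.0238  0.0118]
0.136 69 x95 0.6212 y [-0.0368  0.0222]
0.146 99 x95 0.6233 y [-0.0381  0.0091]
0.156 127 x95 0.6215 y [-0.0351  0.0057]
0.166 132 x95 0.6155 y [-0.0299  0.    ]
axis at z=.09 [ 0.5994 -0.0151] tilt x,y deg [-1.6 -0.3] foot [ 0.602  -0.0146]
```

Upright to within about 2°, foot about 23 mm from the face. Releasing.

Call:
{"method": "move_arm", "body": {"motion": [[0, 0, 0, 0, 0, 0, 0.44], [0, 0, 0, 0, 0, 0, 0.4], [0, 0, 0, 0, 0, 0, 0.3], [0, 0, 0, 0, 0, 0, 0.2], [0, 0, 0, 0, 0, 0, 0.1]]}}

```text
clock: 11.1
tool_pos: [0.595, -0.0155, 0.1351]
eef_rot: [0.991, 0.009, -0.132, 0.001]
contact_force: [0.4, 0.5, -0.5]
opening: 0.89
finger_force: 0.0
```

```bash
python3 up.py | tail -1; python3 -c "
from plant import r; s=r.get_state(); print(s['opening'],s['finger_force'],s['contact_force'])"
```

```text
axis at z=.09 [ 0.601  -0.0151] tilt x,y deg [0.6 0.3] foot [ 0.6    -0.0155]
0.8987914292374155 0.0 [-0.13685355  0.45932023  0.27756399]
```

It stands freely. I withdraw along the tool axis.

Call:
{"method": "move_arm", "body": {"motion": [[0, 0, -12, 0, 0, 0, 0], [0, 0, -30, 0, 0, 0, 0], [0, 0, -55, 0, 0, 0, 0], [0, 0, -80, 0, 0, 0, 0], [0, 0, -100, 0, 0, 0, 0]]}}

```text
clock: 11.78
tool_pos: [0.6219, -0.0147, 0.2338]
eef_rot: [0.991, 0.009, -0.131, 0.001]
contact_force: [0.4, -1.1, -0.4]
opening: 1.002
finger_force: 0.0
```

Call:
{"method": "move_arm", "body": {"motion": [[0, 0, 0, 0, 0, 0, 0], [0, 0, 0, 0, 0, 0, 0], [0, 0, 0, 0, 0, 0, 0]]}}

```text
clock: 12.15
tool_pos: [0.6205, -0.0152, 0.2309]
eef_rot: [0.991, 0.01, -0.132, 0.001]
contact_force: [0.6, -0.8, -0.3]
opening: 1.002
finger_force: 0.0
```

```bash
python3 up.py | tail -1; python3 - <<'E'
from h import *; from plant import eyes
s=eyes.snapshot("scene"); crop(s,180,340,100,220,"sc4",5)
E
```

```text
axis at z=.09 [ 0.601  -0.0152] tilt x,y deg [ 0.8 -0.8] foot [ 0.5997 -0.0139]
```

View pics/sc4.png

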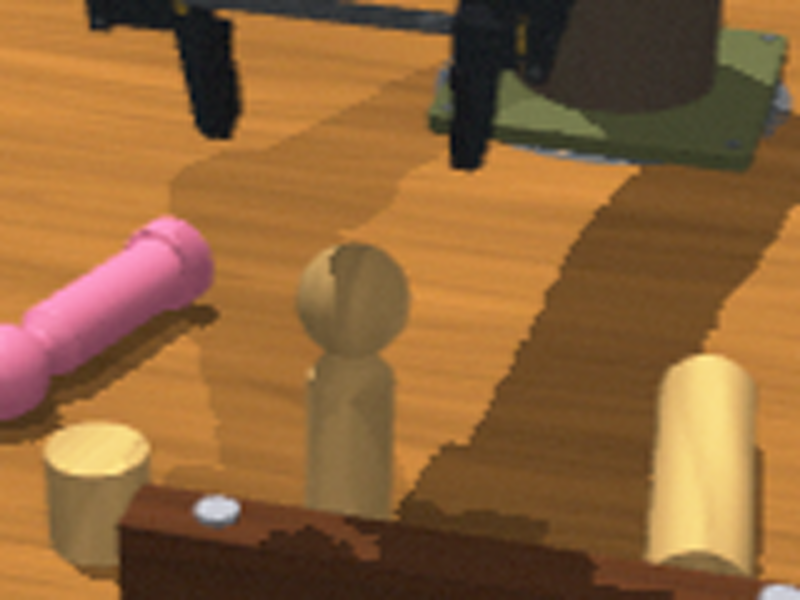

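The picture shows the post upright behind the stop (ball at 355, 300), the fingers clear above it (tips at 215 and 470, ~150), and the blank unmoved at (705, 460). Handing in.

```bash
python3 -c "
from plant import finish_job; print(finish_job())"
```

```text
the job is handed in; nothing more can be done
None
```

I handed the job in at about 12 s: the post stands within about 1° of upright, its foot centre about 25 mm from the stop's front face, the gripper is clear, and the blank still lies where it was; no verdict was shown.

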